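# Put the washed crockery back in its trays

### The job

Put the four washed pieces from the draining mat away with their own kind: both white tea cups with red dots into the tray where such a cup already stands, the green sake cup into the tray with the green cup, and the brown lidded pot into the tray with the lidded pot. Stand each one upright on the tray's floor beside the piece already there, never in or on top of another, and set it down gently: do not drop it or tip it over. Do not push about or knock over the pieces that are already in the trays.

Things in the scene. Friction and masses are not known exactly. Their poses are not given: they have to be found in the camera images.
- tea_cup_a: One of two alike washed cups to put away: white tea cup with a red line round the rim and a band of red dots, 52 mm across the rim and widest there, 48 mm across at half height, 35 mm across the foot, 58 mm tall, open at the top (wall 3.5 mm), about 0.13 kg. Round about its z axis; origin: centre of the underside, z up the axis. It starts upright on the 4 mm thick grey draining mat, which lies flat on the table between the robot and the trays.
- tea_cup_b: The other washed tea cup, exactly like tea_cup_a: white tea cup with a red line round the rim and a band of red dots, 52 mm across the rim and widest there, 48 mm across at half height, 35 mm across the foot, 58 mm tall, open at the top (wall 3.5 mm), about 0.13 kg. Round about its z axis; origin: centre of the underside, z up the axis. It starts upright on the 4 mm thick grey draining mat, which lies flat on the table between the robot and the trays.
- sake_cup: Washed sake cup to put away: small green cup with a white line round the rim, 46 mm across the rim, 44 mm across at half height, 33 mm across the foot, 46 mm tall, open at the top (wall 3 mm), about 0.08 kg. Round about its z axis; origin: centre of the underside, z up the axis. It starts upright on the 4 mm thick grey draining mat, which lies flat on the table between the robot and the trays.
- lidded_pot: Washed condiment pot to put away: brown clay condiment pot with a dark lid and knob (lid and pot are one solid piece), body 50 mm across from 16 to 32 mm height, lid edge at 41 mm, 59 mm tall with the knob, about 0.15 kg. Round about its z axis; origin: centre of the underside, z up the axis. It starts upright on the 4 mm thick grey draining mat, which lies flat on the table between the robot and the trays.
- tray_tea: The tea cups' tray: shallow light blue plastic tray, fixed to the table, 140 mm (its x) by 210 mm (its y) outside, 18 mm high, wall and floor 4 mm (inner floor 4 mm above the table). Origin: centre of the underside, z up, x (across the tray) roughly away from the robot, y along its length. It looks like the other two trays; it is the one in which a tea cup (stock_tea) already stands near one end, leaving room for two more beside it along the tray's length.
- tray_sake: The sake cups' tray: shallow light blue plastic tray, fixed to the table, 140 mm (its x) by 210 mm (its y) outside, 18 mm high, wall and floor 4 mm (inner floor 4 mm above the table). Origin: centre of the underside, z up, x (across the tray) roughly away from the robot, y along its length. It looks like the other two trays; it is the one in which a green sake cup (stock_sake) already stands, anywhere along its length.
- tray_pot: The condiment pots' tray: shallow light blue plastic tray, fixed to the table, 140 mm (its x) by 210 mm (its y) outside, 18 mm high, wall and floor 4 mm (inner floor 4 mm above the table). Origin: centre of the underside, z up, x (across the tray) roughly away from the robot, y along its length. It looks like the other two trays; it is the one in which a lidded pot (stock_pot) already stands, anywhere along its length.
- stock_tea: Tea cup already put away, loose and upright on the floor of tray_tea near the tray's long centre line; stays where it is. White tea cup with a red line round the rim and a band of red dots, 52 mm across the rim and widest there, 48 mm across at half height, 35 mm across the foot, 58 mm tall, open at the top (wall 3.5 mm), about 0.13 kg. Round about its z axis; origin: centre of the underside, z up the axis.
- stock_sake: Sake cup already put away, loose and upright on the floor of tray_sake near the tray's long centre line; stays where it is. Small green cup with a white line round the rim, 46 mm across the rim, 44 mm across at half height, 33 mm across the foot, 46 mm tall, open at the top (wall 3 mm), about 0.08 kg. Round about its z axis; origin: centre of the underside, z up the axis.
- stock_pot: Lidded pot already put away, loose and upright on the floor of tray_pot near the tray's long centre line; stays where it is. Brown clay condiment pot with a dark lid and knob (lid and pot are one solid piece), body 50 mm across from 16 to 32 mm height, lid edge at 41 mm, 59 mm tall with the knob, about 0.15 kg. Round about its z axis; origin: centre of the underside, z up the axis.
Not all that is in view belongs to the job. Leave any pink or purple look-alike of the tea_cup_a alone.

How it is judged:
By the outcome, as a careful person would: the job done as asked, in the order asked, and still so for the second after the job is handed in, with the robot touching nothing.
It also fails if it takes over 96 s, if anything falls off the work surface, if the arm or the gripper's body presses on something with over 40 N, if the wrist force passes 120 N, or if a joint passes its speed limit or range.

### The arm

A 6-joint arm with a two-finger parallel gripper is mounted at the origin on the work surface. World frame = base frame: x ahead of the robot, y to its left, z up, the work surface at z = 0. Lengths are in mm, angles in rad, forces in N, time in s.
With the tool pointing down it reaches from about 325 to 875 mm from the base axis. Payload 4.4 kg.
Tool frame: the origin (TCP) lies on the centre line of the jaws, within the pads' length; the fingertips stand ahead of it and the grasp point (between the pads) lies 6 mm ahead of it (ctrl.tcp_to_tips is the z of the fingertips in the tool frame, in mm); z points along the fingers, y is the direction in which the jaws open and shut (so a half turn about z gives the same grasp; the last joint's range is limited). The gripper opens to 85 mm and grips with 20 to 120 N. Pads are 22 mm wide; open, the fingers measure 114 mm over their backs; the gripper's body (76 mm by 85 mm) begins 54 mm behind the grasp point. The pads swing forward as they close: fully open they stand 13 mm farther back than shut.
Start: joints at [1.145, 0.207, 1.542, -0, 1.393, -0.15], TCP at [156.039, 553.425, 256.282] pointing down, gripper open.
Joint ranges: [-2.73, 2.73], [-0.86, 2.22], [0.23, 2.46], [-1.11, 4.25], [0.08, 2.63], [-2.82, 2.82]. Speed limits (rad/s): [2.79, 2.79, 3.14, 3.14, 3.14, 3.14].

### API

Orientations are given as a 3x3 rotation matrix whose columns are the frame's x, y, z axes.
In Python, from plant import ctrl, sensors, optics gives the robot as it stands. Calls block until the motion is done:
- ctrl.move_ptp(position, orientation): joint-space move of the TCP to a pose.
- ctrl.move_l(position, rot=None, vel=150, threshold=None): straight line of the TCP; rot=None keeps the orientation; vel is the mean speed in mm/s. With threshold (N) it stops when the force on the tool has changed by that much, and returns True; else False.
- ctrl.set_joints(angles): joint-space move.
- ctrl.gripper_to(opening, force=None): finger opening in mm; force is the grip in N (None keeps the last); returns when the fingers have stopped.
- ctrl.hold(seconds).
- ctrl.solve_ik(position, orientation): joint angles nearest the present ones, or None.
- sensors.read_state(): the state.
- optics.grab_frame(name): name is "scene" or "top" or "wrist"; returns (picture, depth): 400x640x3 uint8, red, green, blue; 400x640 float32, mm along the optical axis (not along the pixel's ray), 0 where there is no reading.
- optics.camera_params(name): a dict with "mtx" (3x3 intrinsics, pixels), "k1" (the pictures are not rectified: a ray, as slopes to the right and down, at radius r is drawn at 1 + k1 r^2 times it, then the intrinsics apply), "R" (3x3) and "t" (3): a world point X has camera coordinates R X + t; the wrist camera has in their place "T_tool_cam" (4x4, takes a point from camera to tool coordinates, whose origin is the TCP and whose axes are the flange's). Camera axes: x right, y down, z forward; pixel columns grow to the right and rows downward; lengths in mm; the calibration is good to about 2 mm. A picture is of the moment at which its call begins: read the wrist's pose just before it. camera_params takes no time and is no camera call.
A pose or a line that the arm cannot do raises ctrl.MotionError and nothing moves.
- ctrl.finish_job(): hands the job in, once; it reports no verdict.
The state is a dict: "t": time; "q": joint angles; "qvel": joint speeds; "tau": joint torques, N m; "eef_pos": TCP position; "eef_rot": TCP orientation; "force": force on the tool from outside, world axes, zero at the start; "wrist_torque": the same for the moment, N m; "grip_width": finger opening in mm.
Only numpy, scipy, OpenCV 4.12 (cv2) and the standard library are available. Lean on these libraries where they do the work, as an engineer would, in place of code of your own. Each camera call takes 0.05 s, during which the arm holds its last target.

## Working session

There is one attempt and no reset: what is moved stays moved. The work goes in short steps, each a Python script; the robot and the scene stay as the last script left them, time stands still between calls to the robot, and variables do not carry over. Pictures are saved under pics/ and viewed, and the job is handed in when it is done.

```bash
ls; mkdir -p pics
python3 - <<'E'
from plant import ctrl, sensors, optics
import cv2
for n in ("scene","top"):
    p,d=optics.grab_frame(n); cv2.imwrite(f"pics/{n}0.png",p[:,:,::-1])
    c=optics.camera_params(n); print(n,c, d[d>0].min(), d.max())
s=sensors.read_state(); print(s); print(ctrl.tcp_to_tips, optics.camera_params("wrist"))
E
```

```text
pics
scene {'mtx': array([[501.66290277,   0.        , 317.6178301 ],
       [  0.        , 501.66290277, 189.64766275],
       [  0.        ,   0.        ,   1.        ]]), 'k1': -0.1252136958836507, 'R': array([[ 0.83126864,  0.55580081, -0.00882638],
       [ 0.3175298 , -0.48781813, -0.81314716],
       [-0.45625352,  0.67314109, -0.58199123]]), 't': array([-386.29767272, -114.25211886, 1273.46683766])} 617.9487 3999.9348
top {'mtx': array([[436.1743421 ,   0.        , 325.47226598],
       [  0.        , 436.1743421 , 203.84416614],
       [  0.        ,   0.        ,   1.        ]]), 'k1': 0.03626247576398937, 'R': array([[ 0.00432325, -0.99998758,  0.00247781],
       [-0.99716155, -0.00449726, -0.07515724],
       [ 0.07516745, -0.00214585, -0.99716862]]), 't': array([-16.97647459, 442.58934223, 908.88451674])} 718.9476 983.04535
{'t': 0.1, 'q': array([ 1.14550435e+00,  2.07362765e-01,  1.54283010e+00, -2.80938892e-06,
        1.39349426e+00, -1.50512748e-01]), 'qvel': array([ 0.00047796, -0.00287478, -0.00380135, -0.00179922,  0.00165724,
        0.00049963]), 'tau': array([
[... 372 characters left out ...]
': array([-0.08459453,  0.42110787,  0.16373092]), 'wrist_torque': array([-0.03995726, -0.01285034, -0.03263869]), 'grip_width': 85.33557884907805}
25.0 {'mtx': array([[318.72619911,   0.        , 316.52150298],
       [  0.        , 318.72619911, 194.68620965],
       [  0.        ,   0.        ,   1.        ]]), 'k1': -0.021687418383778845, 'T_tool_cam': array([[ 1.14646363e-03, -9.45693391e-01, -3.25057989e-01,
         8.34242042e+01],
       [ 9.99999059e-01,  8.39106191e-04,  1.08573050e-03,
         9.77126854e-01],
       [-7.54009986e-04, -3.25058928e-01,  9.45693463e-01,
        -1.17318108e+02],
       [ 0.00000000e+00,  0.00000000e+00,  0.00000000e+00,
         1.00000000e+00]])}
```

View pics/scene0.png

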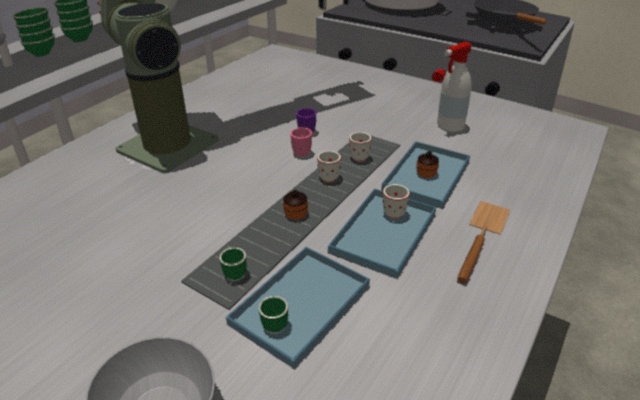

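View pics/top0.png

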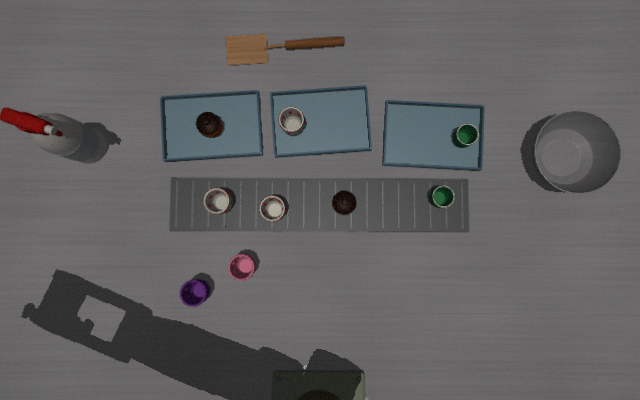

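The top view shows, left to right on the mat: tea cups at (217,201) and (272,208), pot at (344,202), sake cup at (443,196). The stock pieces are the pot at (209,124), the tea cup at (291,120) and the sake cup at (467,134). The pink and purple look-alikes at (242,267) and (195,292) stay put. Next I'll measure.

```bash
cat > h.py <<'E'
import numpy as np, cv2
from plant import ctrl, sensors, optics
def ray(n,uv):
    c=optics.camera_params(n); K=c["mtx"]
    uv=np.atleast_2d(np.array(uv,float)); y=(uv-K[:2,2])/K[0,0]; x=y.copy()
    for _ in range(20): x=y/(1+c["k1"]*(x**2).sum(1,keepdims=True))
    d=np.c_[x,np.ones(len(x))]; R,t=c["R"],c["t"]
    return -R.T@t, d@R, d      # origin, dirs (world, unit along optical axis)
def plane(n,uv,z):
    o,d,_=ray(n,uv); return o+d*((z-o[2])/d[:,2])[:,None]
def cloud(n,depth):
    v,u=np.mgrid[:400,:640]; uv=np.c_[u.ravel(),v.ravel()]
    o,d,_=ray(n,uv); return (o+d*depth.reshape(-1,1)).reshape(400,640,3)
E
cat > meas.py <<'E'
from h import *
def trays(p):
    hsv=cv2.cvtColor(p,cv2.COLOR_RGB2HSV)
    m=cv2.inRange(hsv,(90,60,40),(110,255,255)); m=cv2.morphologyEx(m,cv2.MORPH_CLOSE,np.ones((5,5)))
    out=[]
    for c in cv2.findContours(m,cv2.RETR_EXTERNAL,cv2.CHAIN_APPROX_NONE)[0]:
        if cv2.contourArea(c)<3000: continue
        w=plane("top",c[:,0,:],18)[:,:2].astype(np.float32)
        out.append(cv2.minAreaRect(w))
    return out
def pieces(p,d,seeds):
    C=cloud("top",d)
    for name,(u,v),h in seeds:
        S=C[v-25:v+25,u-25:u+25].reshape(-1,3); ok=d[v-25:v+25,u-25:u+25].ravel()>0
        S=S[ok]; top=np.percentile(S[:,2],99.5)
        T=S[S[:,2]>h-9][:,:2].astype(np.float32)   # rim / lid band
        (c,r)=cv2.minEnclosingCircle(T)
        print(name,"ztop %.1f n %d circle"%(top,len(T)),np.round(c,1),"diam %.1f"%(2*r),"mean",np.round(T.mean(0),1))
if __name__=="__main__":
    p,d=optics.grab_frame("top")
    for t in trays(p): print("tray",np.round(t[0],1),np.round(t[1],1),round(t[2],2))
    pieces(p,d,[("ta",(217,201),62),("tb",(272,208),62),("pot",(344,202),52),("sake",(443,196),50),
     ("sttea",(291,120),62),("stpot",(209,124),52),("stsake",(467,134),50)])
    C=cloud("top",d); print("table z",C[250,450],C[130,330],C[185,310])
E
python3 meas.py
```

```text
tray [ 591.8 -244.8] [211.1 142. ] 86.83
tray [609.6 231.1] [142.5 211.2] 4.32
tray [621.6  -3.2] [142.4 209.1] 4.32
ta ztop 63.2 n 192 circle [446.2 205.7] diam 53.0 mean [445.8 206.8]
tb ztop 63.0 n 171 circle [431.1  93.4] diam 52.9 mean [431.7  94. ]
pot ztop 61.8 n 426 circle [445.1 -53.5] diam 48.7 mean [445.  -53.3]
sake ztop 51.4 n 139 circle [ 457.8 -254.8] diam 45.6 mean [ 458.2 -255. ]
sttea ztop 62.6 n 171 circle [614.6  56.7] diam 54.3 mean [615.   56.7]
stpot ztop 62.0 n 429 circle [607.7 231.3] diam 49.9 mean [607.2 230.3]
stsake ztop 51.8 n 162 circle [ 585.8 -306.4] diam 46.7 mean [ 585.7 -306.4]
table z [ 3.46166172e+02 -2.81749144e+02 -2.33434419e-01] [604.65423104 -24.19798151   4.7970081 ] [484.47372491  18.57835559   2.03825504]
```

Rim diameters (53, 53, 46, 49 mm) and heights above the mat match the given sizes. Tray sizes come out at 211×142, also a match. The mat and tray floor are both at z=4. I'll keep the jaws along each tray's short axis and check reach before picking tea cup A.

```bash
cat > job.py <<'E'
from h import *
TR={"tea":((621.6,-3.2),4.32),"sake":((591.8,-244.8),-3.17),"pot":((609.6,231.1),4.32)}
def R(deg):
    a=np.radians(deg); c,s=np.cos(a),np.sin(a); return np.array([[-s,c,0],[c,s,0],[0,0,-1.]])
def slot(t,ly,xw=0):
    (cx,cy),a=TR[t]; a=np.radians(a); return np.array([cx-ly*np.sin(a)+xw*np.cos(a),cy+ly*np.cos(a)+xw*np.sin(a)])
def say(tag):
    s=sensors.read_state(); print(tag,"t %.1f"%s["t"],"pos",np.round(s["eef_pos"],1),"F",np.round(s["force"],1),"w %.1f"%s["grip_width"])
    return s
H=140
def pick(xy,g,deg,op=72,force=35):
    r=R(deg); ctrl.gripper_to(op)
    ctrl.move_ptp([*xy,H],r); say("above")
    ctrl.move_l([*xy,4+g+6],r,vel=120); say("down")
    ctrl.gripper_to(20,force); s=say("gripped")
    ctrl.move_l([*xy,H],vel=120); return say("up")
def place(xy,g,deg,op=72):
    r=R(deg); ctrl.move_l([*xy,H],r,vel=200); ctrl.hold(.2); say("over")
    z=4+g+6
    ctrl.move_l([*xy,z+6],r,vel=110); ctrl.hold(.2); say("near")
    print("contact",ctrl.move_l([*xy,z-4],r,vel=12,threshold=3)); say("set")
    ctrl.gripper_to(op); ctrl.hold(.2); say("open")
    ctrl.move_l([*xy,H],r,vel=120); say("clear")
E
python3 - <<'E'
from job import *
print(slot("tea",-67),slot("tea",-4),slot("sake",0),slot("pot",-63))
for xy,a in [((446.2,205.7),4),((431.3,93.5),4),(slot("tea",-67),4.3),(slot("tea",-4),4.3),((458,-254.9),-3.2),(slot("sake",0),-3.2),((445,-53.4),4),(slot("pot",-63),4.3)]:
    for z in (36,140):
        print(np.round(xy),[None if q is None else np.round(q,2).tolist() for q in (ctrl.solve_ik([*xy,z],R(a)),ctrl.solve_ik([*xy,z],R(a+180)))])
E
```

```text
[626.64689597 -70.00964632] [621.90130722  -7.1886356 ] [ 591.8 -244.8] [614.34558875 168.27898928]
[446. 206.] [[0.26, 0.34, 1.9, -0.0, 0.9, 0.19], None]
[446. 206.] [[0.26, 0.16, 1.85, -0.0, 1.12, 0.19], None]
[431.  94.] [[0.02, 0.25, 2.02, -0.0, 0.86, -0.05], None]
[431.  94.] [[0.02, 0.06, 1.97, -0.0, 1.11, -0.05], None]
[627. -70.] [[-0.25, 0.57, 1.54, -0.0, 1.03, -0.32], [-0.25, 0.57, 1.54, -0.0, 1.03, 2.82]]
[627. -70.] [[-0.25, 0.43, 1.5, -0.0, 1.21, -0.32], [-0.25, 0.43, 1.5, -0.0, 1.21, 2.82]]
[622.  -7.] [[-0.15, 0.56, 1.57, -0.0, 1.02, -0.23], None]
[622.  -7.] [[-0.15, 0.42, 1.52, -0.0, 1.2, -0.23], None]
[ 458. -255.] [[-0.67, 0.39, 1.82, -0.0, 0.92, -0.62], [-0.67, 0.39, 1.82, -0.0, 0.92, 2.52]]
[ 458. -255.] [[-0.67, 0.23, 1.78, -0.0, 1.14, -0.62], [-0.67, 0.23, 1.78, -0.0, 1.14, 2.52]]
[ 592. -245.] [[-0.53, 0.59, 1.52, -0.0, 1.04, -0.47], [-0.53, 0.59, 1.52, -0.0, 1.04, 2.67]]
[ 592. -245.] [[-0.53, 0.45, 1.47, -0.0, 1.22, -0.47], [-0.53, 0.45, 1.47, -0.0, 1.22, 2.67]]
[445. -53.] [[-0.31, 0.27, 2.01, -0.0, 0.87, -0.38], [-0.31, 0.27, 2.01, -0.0, 0.87, 2.76]]
[445. -53.] [[-0.31, 0.07, 1.96, -0.0, 1.11, -0.38], [-0.31, 0.07, 1.96, -0.0, 1.11, 2.76]]
[614. 168.] [[0.13, 0.58, 1.53, -0.0, 1.03, 0.06], None]
[614. 168.] [[0.13, 0.44, 1.48, -0.0, 1.21, 0.06], None]
```

Run:
```python
from job import *
s=pick((446.2,206),29,4.3)
p,d=optics.grab_frame("wrist"); cv2.imwrite("pics/w1.png",p[:,:,::-1])
p,d=optics.grab_frame("scene"); cv2.imwrite("pics/s1.png",p[:,:,::-1])
```

```text
above t 2.1 pos [446.3 206.8 140.4] F [-0.5  0.5  0. ] w 71.7
down t 3.1 pos [446.9 206.3  39.6] F [ 1.  -0.  -0.3] w 72.2
gripped t 3.5 pos [446.9 206.2  40.2] F [-2.4  0.1  5.8] w 50.3
up t 4.5 pos [445.4 205.7 139.1] F [ 0.2 -0.2 -0.6] w 50.6
```

View pics/w1.png

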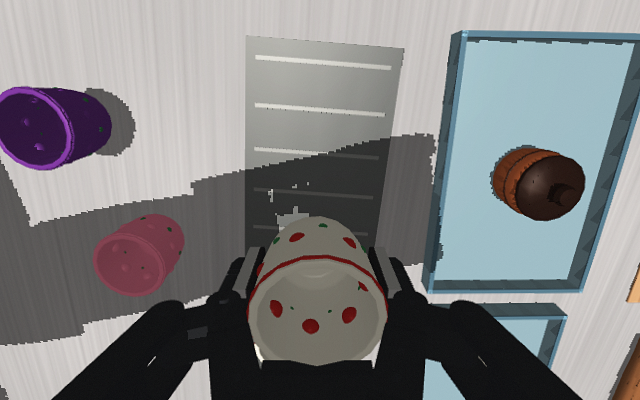

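View pics/s1.png

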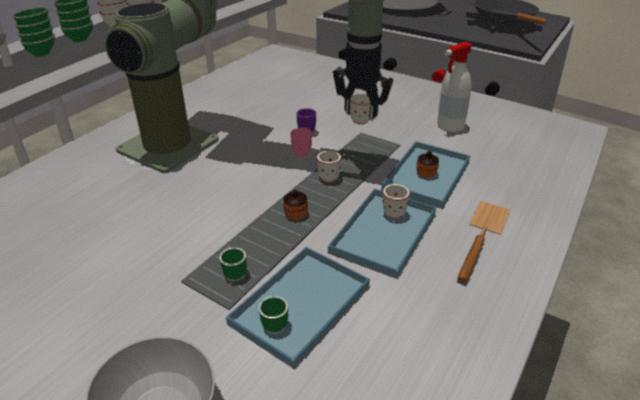

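The cup is held upright between the pads: the wrist view has it at (316,300), the scene view at (361,107). The other pieces haven't moved. Placing it in the far slot.

Run:
```python
from job import *
place(slot("tea",-67),29,4.32)
p,d=optics.grab_frame("wrist"); cv2.imwrite("pics/w2.png",p[:,:,::-1])
```

```text
over t 6.5 pos [626.4 -69.3 140.1] F [-0.3 -0.4 -1.8] w 50.8
near t 7.8 pos [627.4 -70.2  46.1] F [-0.6  0.4 -1.2] w 50.8
contact True
set t 8.3 pos [626.7 -70.   40.3] F [-0.7  0.5  5.2] w 51.0
open t 8.8 pos [625.4 -69.7  38.8] F [ 0.4 -0.4  0.2] w 72.0
clear t 9.8 pos [625.8 -69.8 139. ] F [-0.   0.3  0.5] w 72.1
```

View pics/w2.png

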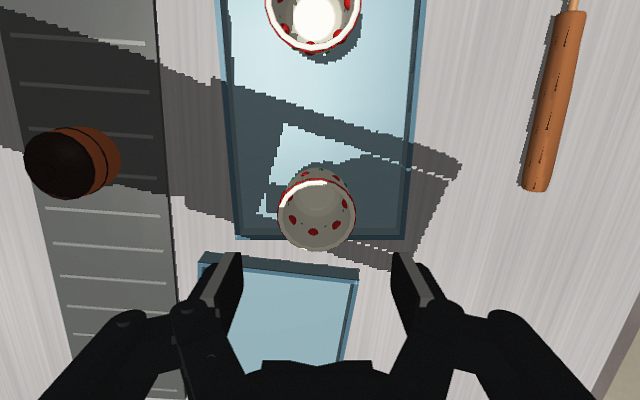

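Cup A stands in the tray, with its foot at about (315,175) and its rim at (317,215), inside the end wall at row 237. Now tea cup B.

Run:
```python
from job import *
s=pick((431.4,93.7),29,4.3)
p,d=optics.grab_frame("top"); cv2.imwrite("pics/t3.png",p[:,:,::-1])
C=cloud("top",d); S=C[85:170,270:372].reshape(-1,3); S=S[(S[:,2]>53)&(S[:,2]<66)]
for lo,hi in((-110,-35),(30,90)):
    T=S[(S[:,1]>lo)&(S[:,1]<hi)][:,:2].astype(np.float32)
    if len(T): print(len(T),cv2.minEnclosingCircle(T))
```

```text
above t 11.1 pos [433.   93.4 140.8] F [-0.6 -0.  -0.4] w 71.8
down t 12.1 pos [432.2  93.6  39.5] F [-0.3 -0.4  0.1] w 72.0
gripped t 12.4 pos [432.2  93.7  40. ] F [-2.3 -0.1  5.9] w 49.9
up t 13.4 pos [430.5  93.7 139.1] F [ 0.1 -0.1 -1.4] w 49.6
186 ((626.061279296875, -69.83695220947266), 26.552303314208984)
175 ((613.9321899414062, 56.68185043334961), 26.34347152709961)
```

View pics/t3.png

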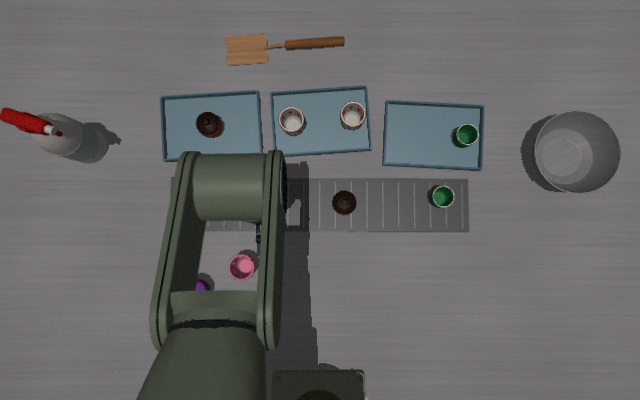

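Cup A is at (626,-70), seen at pixel (353,115). The stock cup hasn't moved. The gap between them is centred at y≈-6.6, so I'm placing B there and then the sake cup.

Run:
```python
from job import *
place(slot("tea",-3.6),29,4.32)
s=pick((458,-254.9),23,-3.17,op=66)
p,d=optics.grab_frame("wrist"); cv2.imwrite("pics/w4.png",p[:,:,::-1])
p,d=optics.grab_frame("scene"); cv2.imwrite("pics/s4.png",p[:,:,::-1])
```

```text
over t 14.9 pos [621.2  -6.2 140.1] F [ 0.2  0.6 -2.3] w 49.6
near t 16.1 pos [622.7  -6.9  46.1] F [ 0.2  0.6 -0.6] w 49.7
contact True
set t 16.6 pos [621.9  -6.8  40. ] F [0.1 0.6 4.7] w 49.7
open t 17.1 pos [620.5  -6.6  38.6] F [0.2 0.7 0.2] w 71.8
clear t 18.1 pos [621.   -6.7 138.9] F [ 0.2 -0.4 -0.3] w 72.1
above t 19.5 pos [ 458.7 -254.4  140.1] F [ 0.3 -0.1 -0.5] w 66.0
down t 20.6 pos [ 458.7 -255.3   33.7] F [0.6 0.3 0. ] w 66.0
gripped t 20.9 pos [ 458.7 -255.5   34.2] F [ 0.1 -0.1  4.2] w 44.7
up t 21.9 pos [ 457.3 -254.4  139. ] F [-0.5 -0.2 -0.9] w 44.5
```

View pics/w4.png

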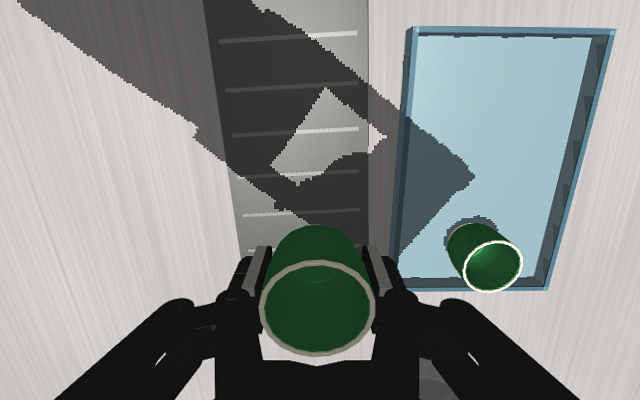

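View pics/s4.png

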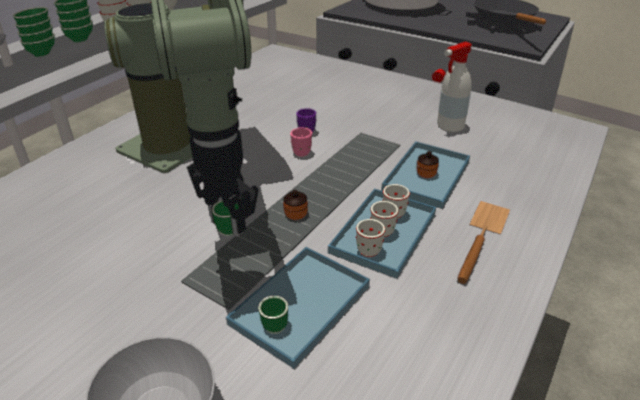

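The sake cup is held level, at (317,300) in the wrist view. Three tea cups stand in a row in the middle tray, at (396,200), (384,218) and (370,238) in the scene view. Next I'll place the sake cup and pick the pot.

Run:
```python
from job import *
place(slot("sake",0),23,-3.17,op=66)
s=pick((445,-53.4),24,4.3,op=72)
p,d=optics.grab_frame("wrist"); cv2.imwrite("pics/w5.png",p[:,:,::-1])
p,d=optics.grab_frame("scene"); cv2.imwrite("pics/s5.png",p[:,:,::-1])
```

```text
over t 23.0 pos [ 590.8 -245.   139.9] F [ 0.7 -0.4 -1. ] w 44.5
near t 24.3 pos [ 592.5 -245.1   40.1] F [ 0.3  0.7 -0.8] w 44.4
contact True
set t 24.8 pos [ 591.8 -244.8   34.2] F [0.2 0.1 4.5] w 44.7
open t 25.4 pos [ 590.7 -244.2   32.9] F [ 0.1  0.3 -0.5] w 65.8
clear t 26.4 pos [ 591.1 -244.4  138.9] F [-0.1  0.1 -0.1] w 65.8
above t 27.6 pos [446.5 -54.3 140.8] F [ 1.2 -0.1  0.2] w 72.1
down t 28.6 pos [445.8 -53.7  34.5] F [ 0.1  0.4 -0.7] w 72.0
gripped t 28.9 pos [445.8 -53.7  35.1] F [-2.3  0.7  5.6] w 49.3
up t 30.0 pos [444.2 -53.1 139.1] F [ 1.2  0.8 -1.7] w 48.9
```

View pics/w5.png

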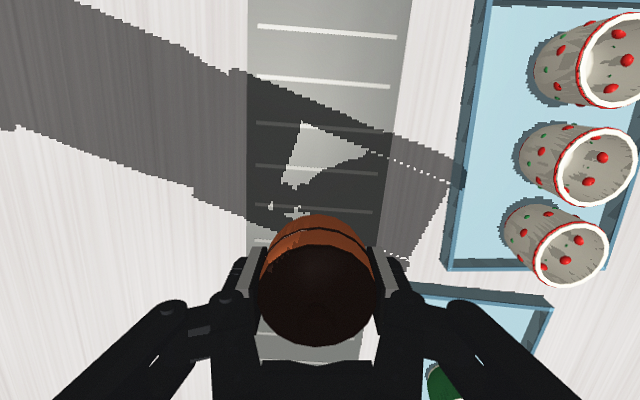

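View pics/s5.png

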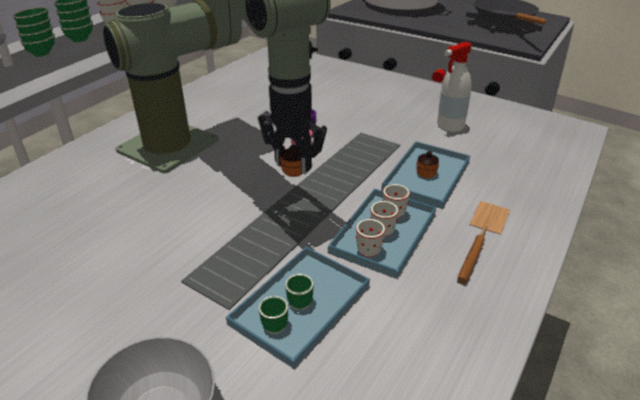

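The pot is gripped level, at (315,295) in the wrist view. Both green cups stand apart at (299,291) and (274,315). Next I'll place the pot, back the arm off and check.

Run:
```python
from job import *
place(slot("pot",-63),24,4.32,op=72)
ctrl.move_l([500,168,250],vel=200)
ctrl.set_joints([1.145,0.207,1.542,0,1.393,-0.15]); say("home")
import meas
p,d=optics.grab_frame("top"); cv2.imwrite("pics/t6.png",p[:,:,::-1])
q,_=optics.grab_frame("scene"); cv2.imwrite("pics/s6.png",q[:,:,::-1])
C=cloud("top",d)
for n,xy,h in [("ta",slot("tea",-67),62),("tb",slot("tea",-3.6),62),("sttea",(614,56.7),62),("sake",slot("sake",0),50),("stsake",(586,-306),50),("pot",slot("pot",-63),52),("stpot",(607.5,231),52)]:
    S=C[(np.hypot(C[...,0]-xy[0],C[...,1]-xy[1])<34)&(d>0)]; T=S[S[:,2]>h-9][:,:2].astype(np.float32)
    # keep nearest piece
    T=T[np.hypot(*(T-np.array(xy)).T)<31]
    c,r=cv2.minEnclosingCircle(T); print(n,np.round(c,1),"diam %.1f"%(2*r),"ztop %.1f"%np.percentile(S[:,2],99.5))
```

```text
over t 31.8 pos [614.1 167.7 140.1] F [ 0.3  0.1 -0.4] w 48.8
near t 33.1 pos [615.1 168.4  41.1] F [ 0.1  0.6 -1.8] w 48.6
contact True
set t 33.6 pos [614.4 168.3  35.2] F [ 0.2 -0.9  4.1] w 49.1
open t 34.1 pos [613.  168.1  33.8] F [ 0.1 -0.5 -0.5] w 71.7
clear t 35.2 pos [613.5 168.2 138.9] F [0.3 1.  0. ] w 72.0
home t 38.0 pos [157.3 552.9 255.7] F [-0.2  0.5  0.8] w 71.9
ta [625.7 -69.7] diam 53.6 ztop 63.3
tb [620.5  -7.2] diam 53.8 ztop 63.9
sttea [614.3  56.8] diam 53.4 ztop 63.9
sake [ 591.7 -243.3] diam 45.7 ztop 52.5
stsake [ 585.1 -306.8] diam 48.2 ztop 52.3
pot [614.1 167.8] diam 48.3 ztop 63.5
stpot [607.9 231.1] diam 49.3 ztop 63.4
```

View pics/t6.png

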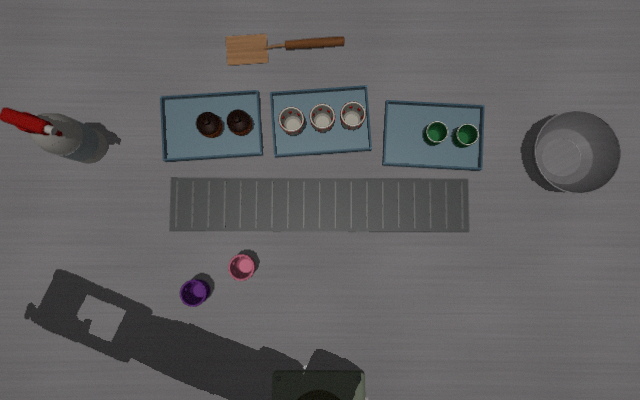

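View pics/s6.png

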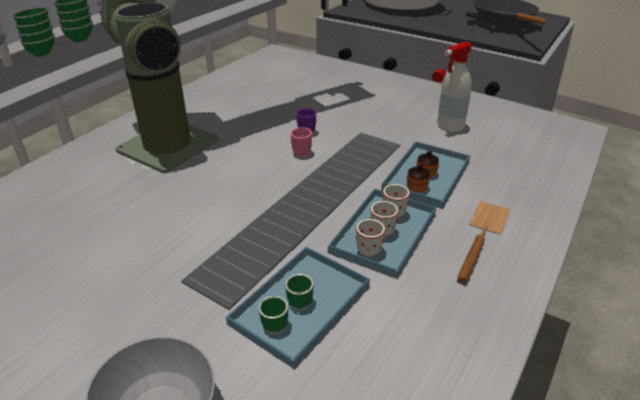

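All four pieces stand upright in the right trays, beside their own kind and clear of each other. The mat is empty and the look-alikes at (242,267) and (195,292) haven't moved. Handing in.

```bash
python3 -c "
from plant import ctrl
ctrl.finish_job()"
```

```text
the job is handed in; nothing more can be done
```

All four washed pieces are in their own trays, and I handed the job in at about 38 s. I put them away in the order asked: both tea cups, then the sake cup, then the pot. Each was lowered until light contact of about 5 N before I opened the gripper.

The last camera check shows every piece upright at the expected height, with 10 mm or more between neighbours. The pieces already in the trays stayed within about 1 mm of where they started, which is within measuring noise. The pink and purple cups were not touched, the arm is clear of everything, and no check failed or disagreed.

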